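# Set the board tester's voltage and start the test

### The job

With a fingertip, gently push the pointer of the board tester's rotary selector clockwise, click by click, to the fifth tick after the ring-shaped off mark, and never let it click on past that tick: the higher voltage would burn the board under test. Once it rests there, press the big round start key fully in and let it come back up; never press it at another setting. Touch lightly only: do not grip hard, lift or shove the tester or its controls, leave the small clear key alone, and leave the things lying around where they are.

Things in the scene. Friction and masses are not known exactly. Their poses are not given: they have to be found in the camera images.
- tester: Board tester: loose grey metal box on rubber feet, 190 (its x) by 280 mm (its y), about 2.6 kg, its flat pale top panel 72 mm above the work surface. Origin: centre of the underside; x points to its rear (away from the robot at yaw 0), y to its left, z up. On the panel, in tester x, y (mm): selector axis -12, +62; start key -45, -85; clear key +50, -110; sample board near +55, -34.
- selector (a joint): Selector angle: 0 with the pointer at the ring-shaped off mark, growing clockwise seen from above. A click every 30 deg (0.5236 rad): off 0, then seven ticks, the fifth at 2.618, the last at 3.665. Starts in a click from off to the third tick. About 3 N near the pointer's end drives it over the hump halfway between clicks; then it snaps ahead by itself into the next click and stays.
- selector_axis (a point): On the selector's axis, 30 mm above the panel. Black knob: skirt disc 46 mm across, 6.5 mm high; hub 31 mm across, 26 mm high; through it a bar 12 mm wide, 7 to 30 mm above the panel, reaching 36 mm from the axis on the pointing side (white line) and 18 mm on the other. The point's x axis points along the pointer, z up: its world yaw = tester yaw + 105 deg - selector angle.
- selector_tip (a point): The pointing end of the selector's bar: 36 mm from the axis, at half the bar's height (18.5 mm above the panel). Around the knob lies a bare metal plate with the black marks 45 mm from the axis; nothing else stands within 70 mm of the axis.
- start_key_top (a point): Centre of the top face of the start key: a bare steel round key 30 mm across in a black collar 42 mm across and 6 mm high; the top face stands 14 mm above the panel when up. z up.
- start_key (a joint): How far the start key is pressed: 0 up, 0.005 (5 mm) fully in. It springs back; 2 N starts to move it and 5 N push it fully in. The tester's panel and controls are light: over 30 N from the fingers, pressing or gripping, damages them.
- clear_key_top (a point): Centre of the top of the clear key, a bare steel key 14 mm across that stands 5 mm above the panel near the right rear corner; not to be pressed.
- clear_key (a joint): How far the clear key is pressed: 0 up, 0.003 fully in.
- sample_board: Bystander: small loose green circuit board 50 x 38 mm, 13 mm high with its parts, lying on the tester's panel. Origin: centre of the underside.
- flux_bottle: Bystander: white bottle 36 mm across, 85 mm high, standing to the right of the tester. Origin: centre of the underside.
- tweezers: Bystander: steel tweezers, 122 mm long, 9 mm high, lying before the tester's front edge. Origin: middle, at the underside; x along its length.
- brush: Bystander: black antistatic brush, 130 mm long, 25 mm high, lying to the left of the tester. Origin: middle, at the underside; x along its length.
- tape_roll: Bystander: amber tape roll, 90 mm across, 24 mm high, lying flat at the right. Origin: centre of the underside.
- parts_tray: Bystander: black open tray 100 x 80 x 28 mm, at the left near the robot. Origin: centre of the underside.
- screwdriver: Bystander: screwdriver 170 mm long lying at the right, between tester and clamp fixture. Origin: on its length, at the underside; x along its length.

How it is judged:
By the outcome, as a careful person would: the job done as asked, in the order asked, and still so for the second after the job is handed in, with the robot touching nothing.
It also fails if it takes over 61 s, if anything falls off the work surface, if the arm or the gripper's body presses on something with over 40 N, if the wrist force passes 120 N, or if a joint passes its speed limit or range.

### The arm

A 7-joint arm with a two-finger parallel gripper is mounted at the origin on the work surface. World frame = base frame: x ahead of the robot, y to its left, z up, the work surface at z = 0. Lengths are in m, angles in rad, forces in N, time in s.
With the tool pointing down it reaches from about 0.4 to 0.85 m from the base axis. Payload 10.4 kg.
Tool frame: the origin (TCP) lies at the very end of the fingers, on their centre line; the grasp point (between the pads) lies 19 mm behind it (manip.pinch_z is the distance from the TCP to the grasp point, in m); z points along the fingers, y is the line along which they close (so a half turn about z gives the same grasp; the last joint's range is limited). The gripper opens to 85 mm and grips with 20 to 120 N. Pads are 22 mm wide; open, the fingers measure 114 mm over their backs; the gripper's body (76 mm by 85 mm) begins 54 mm behind the grasp point. The pads swing forward as they close: fully open they stand 13 mm farther back than shut.
Start: joints at [1.166, 0.332, -0.065, 1.46, 0.022, 1.35, -0.088], TCP at [0.233, -0.58, 0.231] pointing down, gripper open.
Joint ranges: [-2.6, 2.6], [-0.5, 2.12], [-1.47, 1.34], [0.16, 2.42], [-1.27, 4.41], [0.06, 2.06], [-2.6, 2.6]. Speed limits (rad/s): [2.22, 2.22, 2.79, 2.79, 3.14, 3.14, 3.14].

### API

Orientations are given as a unit quaternion [x, y, z, w].
In Python, from workcell import manip gives the robot as it stands. The module is installed in compiled form; this text tells all that it offers.
- The arm moves only by the shell command python3 -m creep 'ROWS' [OPENING] [FORCE]. ROWS is a JSON object of lists of equal length, an entry for each row: "slide": the shift along the tool's x, y, z in m, a list of three; "twist": the turn about the tool's z in degrees. A call has 1 to 8 rows; each row shifts and turns the commanded pose from where the row before left it, along the tool's axes as they then stand; what a row does not reach is not made up. A row lasts 1/8 s, in which the tool goes at most 62.5 mm and 10.7 degrees, less where a joint would pass 70% of its speed; a pose out of reach is approached as far as the arm can. A call with a gripper value outside its range is refused whole. OPENING is the opening in per cent of the stroke, from 0 (shut) to 100 (fully open), set as the call begins (- or left out, the last holds). The fingers move at their own pace and stop on an object; FORCE is the grip in N (left out, the last holds). Time passes only in rows, so rows that do not move let the fingers close. It gives the time, the measured TCP pose, the force, the opening and the grip force at its end, in the units of the state.
- manip.get_obs(): the state, without advancing time (a new reading comes with each control period).
- manip.camera(name): name is "side" or "top"; returns (picture, depth): 420x560x3 uint8, blue, green, red; 420x560 float32, m along the optical axis (not along the pixel's ray), 0 where there is no reading.
- manip.camera_params(name): a dict with "intrinsics" (3x3 intrinsics, pixels), "R" (3x3) and "t" (3): a world point X has camera coordinates R X + t. Camera axes: x right, y down, z forward; pixel columns grow to the right and rows downward; lengths in m; the calibration is good to about 2 mm. A picture is of the moment at which its call begins. camera_params takes no time and is no camera call.
- manip.hand_in(): hands the job in; it is judged then, once.
The state is a dict: "clock": time; "joint_pos": joint angles; "joint_velocities": joint speeds; "tau": joint torques, N m; "position": TCP position; "ee_rot": TCP orientation; "ft_force": force on the tool from outside, world axes, zero at the start; "torque": the same for the moment, N m; "grip_width": opening from 0.0 (shut) to 1.0 (fully open); "grasp_force": force on a finger pad.
Only numpy, scipy, OpenCV 4.12 (cv2) and the standard library are available. Lean on these libraries where they do the work, as an engineer would, in place of code of your own. Each camera call takes 0.05 s, during which the arm holds its last target. There are 200 camera calls.

## Working session

There is one attempt and no reset: what is moved stays moved. The work goes in short steps, Python scripts to look and compute and a shell command to move; the robot and the scene stay as the last step left them, time stands still between calls to the robot, and variables do not carry over. Pictures are saved under pics/ and viewed, at most 10 in all, crops included, and the job is handed in when it is done.

```bash
mkdir -p pics
python3 - <<'E'
from workcell import manip
import cv2,numpy as np
o=manip.get_obs();print({k:np.round(o[k],3).tolist() for k in ("clock","position","ee_rot","ft_force","grip_width","joint_pos")})
for n in("top","side"):
    p,d=manip.camera(n);cv2.imwrite(f"pics/{n}0.png",p);np.save(f"pics/{n}0.npy",d)
    c=manip.camera_params(n);print(n,np.round(c["intrinsics"],1).tolist(),np.round(-c["R"].T@c["t"],3),np.round(c["R"],3).tolist())
E
```

```text
{'clock': 0.0, 'position': [0.233, -0.58, 0.23], 'ee_rot': [0.982, 0.19, -0.0, -0.001], 'ft_force': [-0.453, 0.077, -0.133], 'grip_width': 1.001, 'joint_pos': [1.166, 0.333, -0.065, 1.461, 0.022, 1.35, -0.088]}
top [[452.8, 0.0, 276.9], [0.0, 452.8, 212.8], [0.0, 0.0, 1.0]] [ 0.298 -0.028  1.174] [[0.019, -1.0, 0.005], [-0.99, -0.02, -0.136], [0.136, -0.002, -0.991]]
side [[457.2, 0.0, 282.4], [0.0, 457.2, 219.5], [0.0, 0.0, 1.0]] [-0.086  0.69   0.664] [[-0.806, -0.593, 0.001], [-0.31, 0.42, -0.853], [0.505, -0.687, -0.522]]
```

View pics/top0.png

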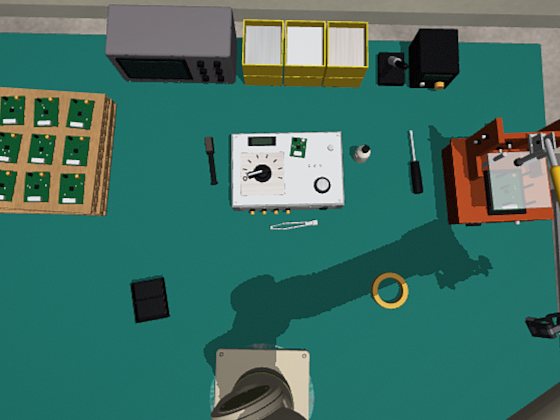

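View pics/side0.png

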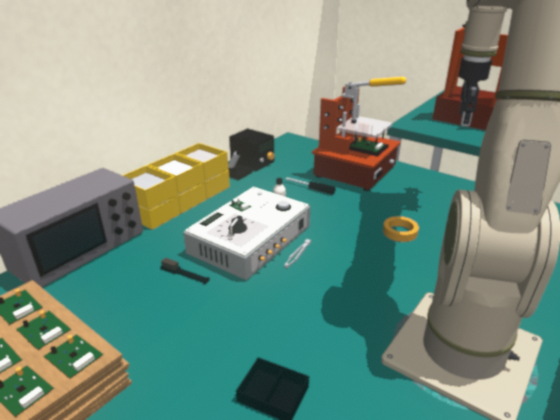

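The top view shows the tester at about (288,170), with the knob at about (260,173), the start key at (322,185) and the board at (299,147). The arm isn't in the way. Next I measure the panel and zoom in on it.

```bash
cat > h.py <<'E'
import numpy as np,cv2
from workcell import manip
def ray(n,uv,z):
    c=manip.camera_params(n);K,R,t=(np.array(c[k],float) for k in("intrinsics","R","t"))
    C=-R.T@t;d=R.T@np.linalg.inv(K)@np.array([uv[0],uv[1],1.]);return C+d*(z-C[2])/d[2]
def proj(n,X):
    c=manip.camera_params(n);K,R,t=(np.array(c[k],float) for k in("intrinsics","R","t"))
    q=K@(R@np.array(X,float)+t);return q[:2]/q[2]
E
python3 - <<'E'
from h import *
p=cv2.imread("pics/top0.png");d=np.load("pics/top0.npy")
c=manip.camera_params("top");K,R,t=c["intrinsics"],c["R"],c["t"]
v,u=np.mgrid[0:420,0:560]
P=(np.stack([(u-K[0,2])/K[0,0]*d,(v-K[1,2])/K[1,1]*d,d],-1)-t)@R
np.save("pics/P.npy",P)
m=((P[...,2]>.06)&(P[...,2]<.11)&(u>215)&(u<360)&(v>120)&(v<220)).astype(np.uint8)
n,l,s,_=cv2.connectedComponentsWithStats(m);k=1+np.argmax(s[1:,4]);m=l==k
print("z med",np.median(P[m][:,2]))
q=P[m&(P[...,2]>.066)][:,:2].astype(np.float32)
r=cv2.minAreaRect(q*1000);print(r)
k=(cv2.resize(p[120:220,225:355],None,fx=6,fy=6,interpolation=cv2.INTER_CUBIC));cv2.imwrite("pics/crop0.png",k)
E
```

```text
z med 0.07279464184982658
((563.431640625, -52.113922119140625), (190.35533142089844, 279.1841125488281), 2.3896288871765137)
```

View pics/crop0.png

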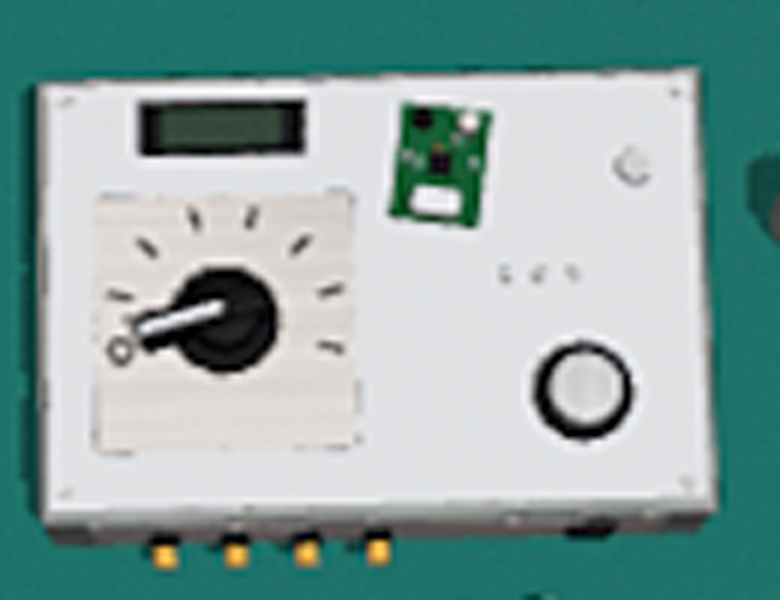

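The crop shows the pointer line running from (222,305) to (140,328), toward the ring at (120,350). The first tick is at (118,295), the fifth at (300,243), and the start key is at (583,390). I'll work out the pose and the pointer angle numerically.

Run:
```python
from h import *
f=lambda x,y:(225+(x+.5)/6-.5,120+(y+.5)/6-.5)
p=cv2.imread("pics/top0.png")
yaw=np.radians(2.39);c=np.array([.5634,-.0521]);Rz=np.array([[np.cos(yaw),-np.sin(yaw)],[np.sin(yaw),np.cos(yaw)]])
for n,o in dict(axis=(-12,62),key=(-45,-85),clear=(50,-110),board=(55,-34)).items(): print(n,np.round(c+Rz@np.array(o)/1e3,4))
ax=c+Rz@[-.012,.062]
# corners: panel white contour ray-cast at z=.072
for w in [(40,82),(697,70),(712,505),(45,515)]: print("corner",np.round(ray("top",f(*w),.072),4))
print("key img",np.round(ray("top",f(584,390),.086),4),"clear",np.round(ray("top",f(632,166),.077),4))
# white line pixels & black knob on z=.102
for w in [(222,305),(140,328)]:
    q=ray("top",f(*w),.102)[:2]; print("line",np.round(q,4))
a,b=[ray("top",f(*w),.102)[:2] for w in [(222,305),(140,328)]]
print("line dir",np.degrees(np.arctan2(*(b-a)[::-1]))," pointer ang",np.degrees(yaw)+105-np.degrees(np.arctan2(*(b-a)[::-1])))
for i,w in enumerate([(120,350),(118,295),(148,247),(195,218),(251,218),(300,243),(330,290),(330,347)]):
    q=ray("top",f(*w),.072)[:2]-ax;print(i,round(np.hypot(*q),4),round(105+2.39-np.degrees(np.arctan2(q[1],q[0])),1))
# same in side view
s=cv2.imread("pics/side0.png")
for n,X in dict(axis=(*ax,.102),tip=(*(ax+.036*np.array([np.cos(np.radians(107.4)),np.sin(np.radians(107.4))])),.102)).items(): print(n,proj("side",X))
k=cv2.resize(s[180:280,175:320],None,fx=5,fy=5,interpolation=cv2.INTER_CUBIC);cv2.imwrite("pics/scrop0.png",k)
```

```text
axis [0.5488 0.0093]
key [ 0.522  -0.1389]
clear [ 0.6179 -0.1599]
board [ 0.6198 -0.0838]
corner [0.6497 0.0885 0.072 ]
corner [ 0.6607 -0.1871  0.072 ]
corner [ 0.4758 -0.1933  0.072 ]
corner [0.4662 0.0804 0.072 ]
key img [ 0.52  -0.139  0.086] clear [ 0.6171 -0.1593  0.077 ]
line [0.5487 0.0089]
line [0.5386 0.0417]
line dir 107.1920406591088  pointer ang 0.19795934089120237
0 0.0442 0.3
1 0.045 30.6
2 0.0444 61.5
3 0.0455 91.2
4 0.0454 120.9
5 0.0461 150.0
6 0.0463 179.6
7 0.0456 210.0
axis [236.74741312 218.08188527]
tip [230.41398735 225.75887136]
```

View pics/scrop0.png

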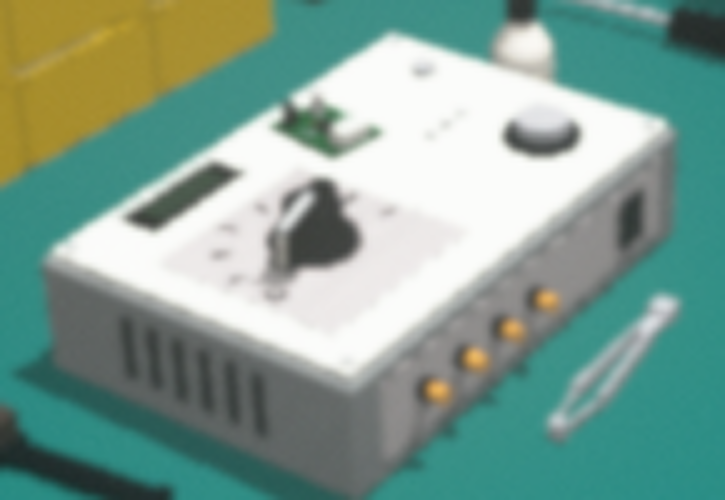

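Everything agrees: tester yaw is 2.4°, the pointer is at off (0.2°), and all the ticks lie about 45 mm out at 30° steps. I'll move over behind the pointer with the fingers shut.

```bash
python3 -m creep '{"slide":[[0.015,-0.014,0],[0.03,-0.029,0],[0.03,-0.029,0],[0.03,-0.029,0],[0.03,-0.029,0],[0.03,-0.029,0],[0.03,-0.029,0],[0.03,-0.029,0]],"twist":[0,0,0,0,0,0,0,0]}' 0 20
python3 -m creep '{"slide":[[0.03,-0.029,0],[0.03,-0.029,0],[0.03,-0.029,0],[0.03,-0.029,0],[0.03,-0.029,0],[0.03,-0.029,0],[0.03,-0.029,0],[0.03,-0.029,0]],"twist":[0,0,0,0,0,0,0,0]}'
python3 -m creep '{"slide":[[0.01,-0.01,0],[0,0,0],[0,0,0],[0,0,0],[0,0,0],[0,0,0],[0,0,0],[0,0,0]],"twist":[-10.7,-10.7,-10.7,-10.7,-10.7,-10.7,-10.7,-10.7]}'
python3 -c "
from workcell import manip;import numpy as np
print(np.round(manip.get_obs()['joint_pos'],2))"
```

```text
clock: 1.1
position: [0.3611, -0.2934, 0.2311]
ee_rot: [0.982, 0.19, -0.0, -0.0]
ft_force: [0.1, 0.8, -0.4]
grip_width: 0.001
grasp_force: 0.0
clock: 2.1
position: [0.4973, 0.0111, 0.2311]
ee_rot: [0.982, 0.19, -0.0, 0.0]
ft_force: [0.8, 0.3, -0.0]
grip_width: 0.004
grasp_force: 0.0
clock: 3.1
position: [0.5024, 0.0229, 0.231]
ee_rot: [0.589, 0.808, -0.0, -0.0]
ft_force: [0.4, -0.8, -0.1]
grip_width: 0.002
grasp_force: 0.0
[ 0.59  0.13 -0.77  1.74  0.09  1.31  0.11]
```

```bash
python3 -m creep '{"slide":[[0.001,0,0.02],[0,0,0.03],[0,0,0.03],[0,0,0.03],[0,0,0.02],[0,0,0.01],[0,0,0.005],[0,0,0]],"twist":[0,0,0,0,0,0,0,0]}'
python3 - <<'E'
from h import *
p,d=manip.camera("top");q,e=manip.camera("side")
a=cv2.resize(p[120:220,225:305],None,fx=4.5,fy=4.5,interpolation=cv2.INTER_CUBIC)
b=cv2.resize(q[170:270,195:275],None,fx=4.5,fy=4.5,interpolation=cv2.INTER_CUBIC)
cv2.imwrite("pics/c1.png",np.hstack([a,b]))
print(np.round(manip.get_obs()["ft_force"],1))
E
```

```text
clock: 4.1
position: [0.5026, 0.0239, 0.0866]
ee_rot: [0.592, 0.806, 0.0, 0.0]
ft_force: [-0.5, -0.9, 0.4]
grip_width: 0.0
grasp_force: 0.0
[-0.1  0.6  0.2]
```

View pics/c1.png

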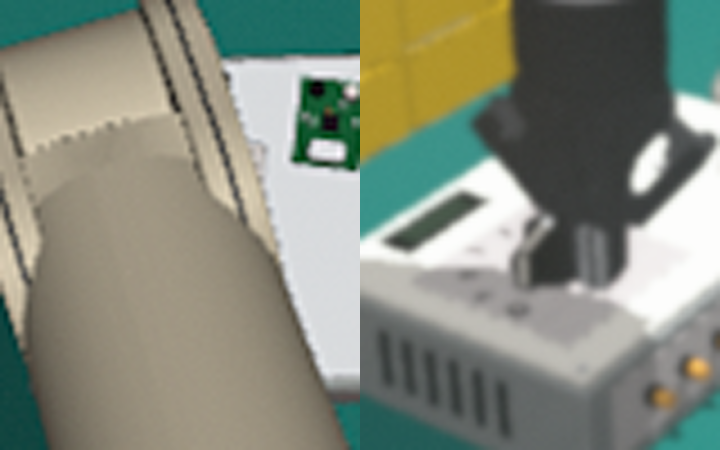

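The side view (right half) shows the shut fingers at (580,260). They're upright, in front of and clear of the pointer's white line at (525,250). The arm hides the knob from above, so I'll watch from the side. Now I close in gently.

```bash
cat > see.py <<'E'
from h import *
import sys
# pointer angle from the white line: score of white pixels on the bar top for each 30 deg click is read by eye; save crop
q,e=manip.camera("side");cv2.imwrite("pics/last_side.png",q)
o=manip.get_obs();print(np.round(o["clock"],2),np.round(o["position"],4),np.round(2*np.degrees(np.arctan2(o["ee_rot"][1],o["ee_rot"][0])),1),np.round(o["ft_force"],1))
ax=np.array([.5485,.0093]);hits=[]
for a in range(-10,186,1):
    th=np.radians(107.4-a);s=[]
    for r in np.linspace(.018,.034,9):
        u=proj("side",(*(ax+r*np.array([np.cos(th),np.sin(th)])),.102));s.append(cv2.getRectSubPix(q,(1,1),tuple(map(float,u))).min())
    hits.append((int(np.median(s)),a))
print(sorted(hits)[::-1][:6], "at off",hits[10])
E
python3 -m creep '{"slide":[[0,0.003,0],[0,0.003,0],[0,0.003,0],[0,0.003,0],[0,0.002,0],[0,0.0,0]],"twist":[0,0,0,0,0,0]}'
python3 -m creep '{"slide":[[0,0.001,0],[0,0.001,0],[0,0,0]],"twist":[0,0,0]}'|sed -n '2p;4p'
python3 -m creep '{"slide":[[0,0.001,0],[0,0.001,0],[0,0,0]],"twist":[0,0,0]}'|sed -n '2p;4p'
python3 see.py
```

```text
clock: 4.95
position: [0.5158, 0.0282, 0.0863]
ee_rot: [0.591, 0.806, 0.0, -0.0]
ft_force: [-0.5, 0.1, -0.1]
grip_width: 0.004
grasp_force: 0.0
position: [0.5177, 0.0287, 0.0863]
ft_force: [0.7, 0.5, 0.8]
position: [0.5196, 0.0293, 0.0863]
ft_force: [-0.3, -0.5, 0.4]
5.75 [0.5196 0.0293 0.0863] 107.5 [-0.1 -0.3 -0.6]
[(249, 84), (249, 83), (249, 82), (249, 81), (249, 80), (249, 79)] at off (129, 0)
```

```bash
for i in 1; do :; done
python3 -m creep '{"slide":[[0,0.001,0],[0,0.001,0],[0,0,0],[0,0,0]],"twist":[0,0,0,0]}'|sed -n '2p;4p'
python3 -m creep '{"slide":[[0,0.001,0],[0,0.001,0],[0,0,0],[0,0,0]],"twist":[0,0,0,0]}'|sed -n '2p;4p'
python3 -m creep '{"slide":[[0,0.001,0],[0,0.001,0],[0,0,0],[0,0,0]],"twist":[0,0,0,0]}'|sed -n '2p;4p'
python3 -m creep '{"slide":[[0,0.001,0],[0,0.001,0],[0,0,0],[0,0,0]],"twist":[0,0,0,0]}'|sed -n '2p;4p'
```

```text
position: [0.5214, 0.0299, 0.0863]
ft_force: [-0.0, 0.1, 0.0]
position: [0.523, 0.0305, 0.0862]
ft_force: [-4.6, 0.3, 1.4]
position: [0.5256, 0.031, 0.0864]
ft_force: [-1.9, 0.6, -0.7]
position: [0.5275, 0.0315, 0.0864]
ft_force: [-0.0, -0.2, 0.1]
```

Run:
```python
from h import *
q,e=manip.camera("side")
cv2.imwrite("pics/c2.png",cv2.resize(q[195:255,200:280],None,fx=7,fy=7,interpolation=cv2.INTER_CUBIC))
ax=np.array([.5485,.0093])
for a in (0,30,60,90,120,150):
    th=np.radians(107.4-a);print(a,[np.round((proj("side",(*(ax+r*np.array([np.cos(th),np.sin(th)])),z))-[200,195])*7).astype(int).tolist() for r,z in((.036,.102),(.045,.072))])
```

```text
0 [[214, 216], [208, 306]]
30 [[170, 199], [154, 284]]
60 [[151, 172], [131, 250]]
90 [[161, 144], [143, 214]]
120 [[196, 121], [187, 184]]
150 [[247, 109], [249, 169]]
```

View pics/c2.png

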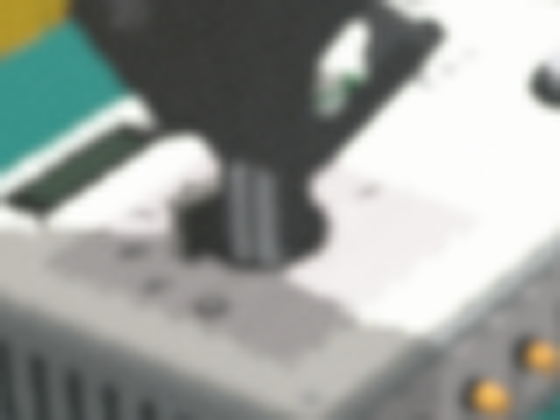

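The dark bar end is at (180,200–250), which matches the predicted tip for 30°, so it has made one click. I'll line the finger up flush behind the bar at its new angle.

```bash
python3 -m creep '{"slide":[[0.004,0,0],[0.004,0,0],[0,0,0],[0,0,0],[0,0,0],[0.002,0.003,0],[0.0016,0.003,0],[0,0,0]],"twist":[0,0,10,10,10,0,0,0]}'|sed -n '2,4p'
python3 -m creep '{"slide":[[0,0.001,0],[0,0.001,0],[0,0.001,0],[0,0,0],[0,0,0]],"twist":[0,0,0,0,0]}'|sed -n '2,4p'
python3 - <<'E'
from h import *
for i in range(1):
    o=manip.get_obs();y=2*np.arctan2(o["ee_rot"][1],o["ee_rot"][0]);v=np.array(o["position"][:2])-[.5485,.0093]
    print(np.degrees(y),"r",v@[np.cos(y),np.sin(y)],"s",-(v@[np.sin(y),-np.cos(y)]))
E
```

```text
position: [0.5316, 0.0418, 0.0862]
ee_rot: [0.779, 0.627, 0.0, -0.0]
ft_force: [-0.4, -0.3, 1.2]
position: [0.5343, 0.0409, 0.0863]
ee_rot: [0.78, 0.626, -0.0, 0.0]
ft_force: [0.0, -0.6, -0.8]
77.4806193608457 r 0.027749181686069328 s 0.020712159096247275
```

```bash
cat > st.py <<'E'
from h import *
o=manip.get_obs();y=2*np.arctan2(o["ee_rot"][1],o["ee_rot"][0]);v=np.array(o["position"][:2])-[.5485,.0093]
n=np.array([np.sin(y),-np.cos(y)]);f=np.array(o["ft_force"])
print(round(o["clock"],2),"finger ang %.1f r %.4f s %.4f  push %.1f fz %.1f"%(107.4-np.degrees(y),v@[np.cos(y),np.sin(y)],-(v@n),-(f[:2]@n),f[2]))
E
python3 -m creep '{"slide":[[0,0.0015,0],[0.00126,0.00197,0],[0.00126,0.00197,0],[0.00126,0.00197,0],[0,0,0]],"twist":[0,4,4,4,0]}' >/dev/null; python3 st.py
python3 -m creep '{"slide":[[0.00126,0.00197,0],[0.00126,0.00197,0],[0,0,0],[0,0,0]],"twist":[4,4,0,0]}' >/dev/null; python3 st.py
```

```text
10.05 finger ang 41.9 r 0.0279 s 0.0192  push 0.2 fz 0.3
10.55 finger ang 49.8 r 0.0277 s 0.0192  push -0.6 fz -0.6
```

Run:
```python
from h import *
q,e=manip.camera("side")
cv2.imwrite("pics/c3.png",cv2.resize(q[195:255,200:280],None,fx=7,fy=7,interpolation=cv2.INTER_CUBIC))
```

```text
(no output)
```

View pics/c3.png

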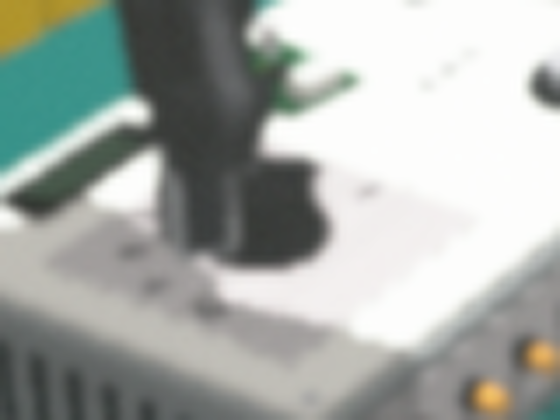

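The finger now hides the pointer, so I'll count clicks by feel: contact force shows up near each click angle and vanishes after each snap.

```bash
python3 -m creep '{"slide":[[0.00126,0.00197,0],[0.00126,0.00197,0],[0,0,0]],"twist":[4,4,0]}' >/dev/null; python3 st.py
for r in a; do python3 -m creep '{"slide":[[0.00126,0.00197,0],[0,0,0]],"twist":[4,0]}' >/dev/null; python3 st.py; done
python3 -m creep '{"slide":[[0.00126,0.00197,0],[0,0,0]],"twist":[4,0]}' >/dev/null; python3 st.py
python3 -m creep '{"slide":[[0.00126,0.00197,0],[0,0,0]],"twist":[4,0]}' >/dev/null; python3 st.py
python3 -m creep '{"slide":[[0.00126,0.00197,0],[0,0,0]],"twist":[4,0]}' >/dev/null; python3 st.py
```

```text
10.97 finger ang 57.8 r 0.0277 s 0.0192  push 1.1 fz -0.0
11.22 finger ang 61.8 r 0.0275 s 0.0197  push 2.7 fz 0.6
11.47 finger ang 65.8 r 0.0276 s 0.0194  push 2.2 fz 0.5
11.72 finger ang 69.8 r 0.0276 s 0.0191  push 1.1 fz 0.0
11.97 finger ang 73.8 r 0.0277 s 0.0189  push 0.6 fz -0.2
```

Contact came at about 60°, so it was at click 2, and it's now close to the hump. I'll continue to click 3, then 4.

```bash
python3 -m creep '{"slide":[[0.00126,0.00197,0],[0,0,0]],"twist":[4,0]}' >/dev/null; python3 st.py
python3 -m creep '{"slide":[[0.00126,0.00197,0],[0,0,0]],"twist":[4,0]}' >/dev/null; python3 st.py
python3 -m creep '{"slide":[[0.00126,0.00197,0],[0,0,0]],"twist":[4,0]}' >/dev/null; python3 st.py
python3 -m creep '{"slide":[[0.00126,0.00197,0],[0,0,0]],"twist":[4,0]}' >/dev/null; python3 st.py
python3 -m creep '{"slide":[[0.00126,0.00197,0],[0,0,0]],"twist":[4,0]}' >/dev/null; python3 st.py
python3 -m creep '{"slide":[[0.00126,0.00197,0],[0,0,0]],"twist":[4,0]}' >/dev/null; python3 st.py
python3 -m creep '{"slide":[[0.00126,0.00197,0],[0,0,0]],"twist":[4,0]}' >/dev/null; python3 st.py
python3 -m creep '{"slide":[[0.00126,0.00197,0],[0,0,0]],"twist":[4,0]}' >/dev/null; python3 st.py
```

```text
12.22 finger ang 77.8 r 0.0277 s 0.0189  push -0.4 fz -0.6
12.47 finger ang 81.8 r 0.0276 s 0.0191  push 0.3 fz -0.1
12.72 finger ang 85.7 r 0.0276 s 0.0191  push 0.4 fz 0.2
12.97 finger ang 89.7 r 0.0275 s 0.0196  push 1.3 fz 0.5
13.22 finger ang 93.7 r 0.0274 s 0.0197  push 3.1 fz 0.4
13.47 finger ang 97.7 r 0.0275 s 0.0192  push 0.6 fz 0.7
13.72 finger ang 101.8 r 0.0277 s 0.0187  push 0.8 fz 0.1
13.97 finger ang 105.8 r 0.0277 s 0.0188  push -0.4 fz 0.1
```

Click 3 felt, and the hump is now passed, so it should be at click 4 (120°). Next is the last click.

```bash
python3 -m creep '{"slide":[[0.00126,0.00197,0],[0.00126,0.00197,0],[0,0,0]],"twist":[4,4,0]}' >/dev/null; python3 st.py
python3 -m creep '{"slide":[[0.00126,0.00197,0],[0,0,0]],"twist":[4,0]}' >/dev/null; python3 st.py
python3 -m creep '{"slide":[[0.00126,0.00197,0],[0,0,0]],"twist":[4,0]}' >/dev/null; python3 st.py
python3 -m creep '{"slide":[[0.00126,0.00197,0],[0,0,0]],"twist":[4,0]}' >/dev/null; python3 st.py
python3 -m creep '{"slide":[[0.00126,0.00197,0],[0,0,0]],"twist":[4,0]}' >/dev/null; python3 st.py
python3 -m creep '{"slide":[[0.00126,0.00197,0],[0,0,0]],"twist":[4,0]}' >/dev/null; python3 st.py
python3 - <<'E'
from h import *
print(np.round(manip.get_obs()["joint_pos"],2))
E
```

```text
14.35 finger ang 113.8 r 0.0276 s 0.0189  push 0.7 fz 0.5
14.6 finger ang 117.7 r 0.0274 s 0.0193  push 0.0 fz -0.2
14.85 finger ang 121.7 r 0.0272 s 0.0198  push 2.4 fz -0.7
15.1 finger ang 125.7 r 0.0273 s 0.0193  push 2.1 fz -0.8
15.35 finger ang 129.8 r 0.0276 s 0.0188  push 0.8 fz 0.4
15.6 finger ang 133.8 r 0.0277 s 0.0186  push 0.1 fz -0.5
[ 0.16  0.38 -0.32  1.73  0.13  1.05 -2.23]
```

```bash
python3 -m creep '{"slide":[[0.00126,0.00197,0],[0,0,0],[0,0,0]],"twist":[4,0,0]}' >/dev/null; python3 st.py
python3 -m creep '{"slide":[[0,-0.005,0],[0,-0.005,0],[0,-0.003,-0.01],[0,0,-0.03],[0,0,-0.03],[0,0,-0.03],[0,0,-0.02],[0,0,0]],"twist":[0,0,0,0,0,0,0,0]}' ; python3 st.py
python3 - <<'E'
from h import *
q,e=manip.camera("side");p,d=manip.camera("top")
a=cv2.resize(q[190:260,195:285],None,fx=4.4,fy=4.4,interpolation=cv2.INTER_CUBIC)
b=cv2.resize(p[140:210,230:320],None,fx=4.4,fy=4.4,interpolation=cv2.INTER_CUBIC)
cv2.imwrite("pics/c4.png",np.hstack([a,b]))
ax=np.array([.5485,.0093])
for k in (120,150,180):
    th=np.radians(107.4-k);print(k,[np.round((proj("side",(*(ax+r*np.array([np.cos(th),np.sin(th)])),.102))-[195,190])*4.4).astype(int).tolist() for r in(0,.036)])
E
```

```text
15.97 finger ang 137.8 r 0.0274 s 0.0191  push 0.8 fz -0.4
clock: 16.98
position: [0.5894, 0.0234, 0.2085]
ee_rot: [0.965, -0.263, 0.002, -0.001]
ft_force: [0.3, 0.3, -1.5]
grip_width: -0.001
grasp_force: 0.0
16.98 finger ang 137.9 r 0.0281 s 0.0329  push 0.4 fz -1.5
120 [[184, 124], [145, 98]]
150 [[184, 124], [177, 90]]
180 [[184, 124], [211, 92]]
```

View pics/c4.png

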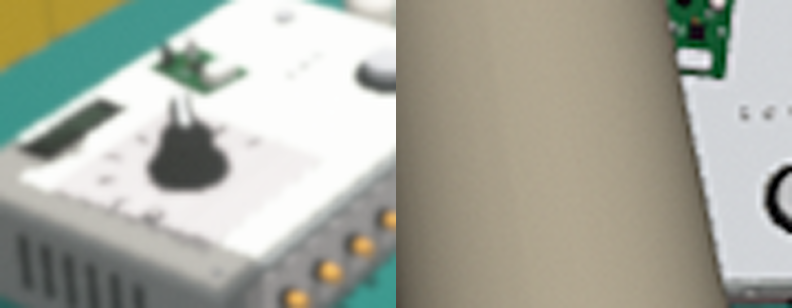

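The side view shows the white-lined bar pointing to (182,95), close to the predicted tip for 150° (177,90). I'll go above the start key and check the selector again from the top camera.

```bash
python3 -m creep '{"slide":[[0.004,0.029,0],[0.004,0.029,0],[0.004,0.029,0],[0.004,0.029,0],[0.004,0.029,0],[0.0035,0.0295,0],[0,0,0],[0,0,0]],"twist":[0,0,0,0,0,0,0,0]}'
python3 - <<'E'
from h import *
p,d=manip.camera("top");q,e=manip.camera("side")
b=cv2.resize(p[120:220,225:355],None,fx=4,fy=4,interpolation=cv2.INTER_CUBIC)
a=cv2.resize(q[180:280,225:295],None,fx=4,fy=4,interpolation=cv2.INTER_CUBIC)
cv2.imwrite("pics/c5.png",np.hstack([b,a]))
print(proj("side",(.521,-.139,.086)))
E
```

```text
clock: 18.08
position: [0.52, -0.1384, 0.2056]
ee_rot: [0.965, -0.263, -0.0, -0.0]
ft_force: [-0.1, 0.2, -0.3]
grip_width: -0.001
grasp_force: 0.0
[283.27981997 202.65512717]
```

View pics/c5.png

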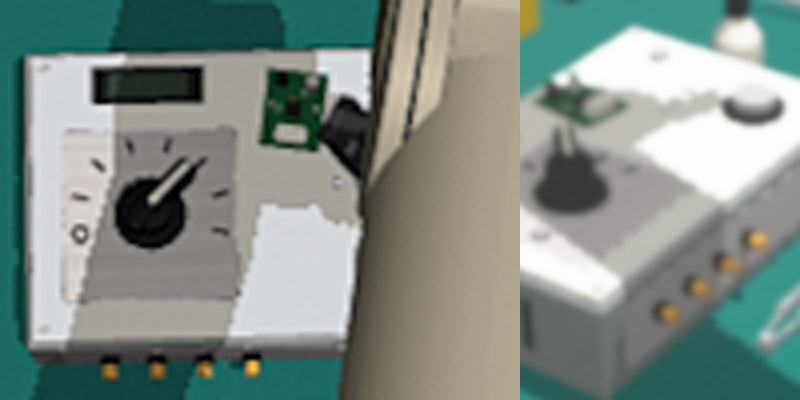

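The top view shows the pointer on the fifth mark: ticks 1–4 are left of it and 6–7 past it. The tester hasn't moved. Now I press the start key.

```bash
python3 -m creep '{"slide":[[0,0,0.02],[0,0,0.025],[0,0,0.025],[0,0,0.02],[0,0,0.015],[0,0,0.008],[0,0,0],[0,0,0]],"twist":[0,0,0,0,0,0,0,0]}'|sed -n '2p;4p'
python3 -m creep '{"slide":[[0,0,0.002],[0,0,0.002],[0,0,0.002],[0,0,0]],"twist":[0,0,0,0]}'|sed -n '2p;4p'
python3 -m creep '{"slide":[[0,0,0.001],[0,0,0.001],[0,0,0]],"twist":[0,0,0]}'|sed -n '2p;4p'
python3 -m creep '{"slide":[[0,0,0.001],[0,0,0]],"twist":[0,0]}'|sed -n '2p;4p'
```

```text
position: [0.5205, -0.1392, 0.094]
ft_force: [-0.1, -0.3, 0.5]
position: [0.5199, -0.1392, 0.0871]
ft_force: [0.1, -0.2, 1.0]
position: [0.5201, -0.1392, 0.0854]
ft_force: [-0.4, -0.5, 2.8]
position: [0.5201, -0.1392, 0.0844]
ft_force: [-0.8, -0.8, 2.0]
```

```bash
python3 -m creep '{"slide":[[0,0,0.001],[0,0,0.001],[0,0,0]],"twist":[0,0,0]}'|sed -n '2p;4p'
python3 -m creep '{"slide":[[0,0,0.001],[0,0,0]],"twist":[0,0]}'|sed -n '2p;4p'
python3 -m creep '{"slide":[[0,0,0.0005],[0,0,0]],"twist":[0,0]}'|sed -n '2p;4p'
```

```text
position: [0.5201, -0.1392, 0.0824]
ft_force: [-1.0, 0.1, 3.7]
position: [0.5201, -0.1392, 0.0814]
ft_force: [-0.9, 0.3, 5.4]
position: [0.5201, -0.1392, 0.0811]
ft_force: [-1.7, 0.4, 7.4]
```

```bash
python3 -m creep '{"slide":[[0,0,0.0005],[0,0,0]],"twist":[0,0]}'|sed -n '2p;4p'
```

```text
position: [0.5202, -0.1392, 0.081]
ft_force: [-4.1, 1.9, 12.0]
```

The key is on its stop: z no longer moves and the force is 12 N. Releasing and lifting clear.

```bash
python3 -m creep '{"slide":[[0,0,-0.003],[0,0,-0.005],[0,0,-0.01],[0,0,-0.03],[0,0,-0.03],[0,0,-0.03],[0,0,-0.01],[0,0,0]],"twist":[0,0,0,0,0,0,0,0]}'|sed -n '1,2p;4p'
python3 - <<'E'
from h import *
p,d=manip.camera("top");q,e=manip.camera("side")
b=cv2.resize(p[120:220,225:355],None,fx=4,fy=4,interpolation=cv2.INTER_CUBIC)
a=cv2.resize(q[180:280,225:295],None,fx=4,fy=4,interpolation=cv2.INTER_CUBIC)
cv2.imwrite("pics/c6.png",np.hstack([b,a]))
E
```

```text
clock: 22.42
position: [0.5201, -0.1392, 0.1984]
ft_force: [-0.1, -0.1, -0.9]
```

View pics/c6.png

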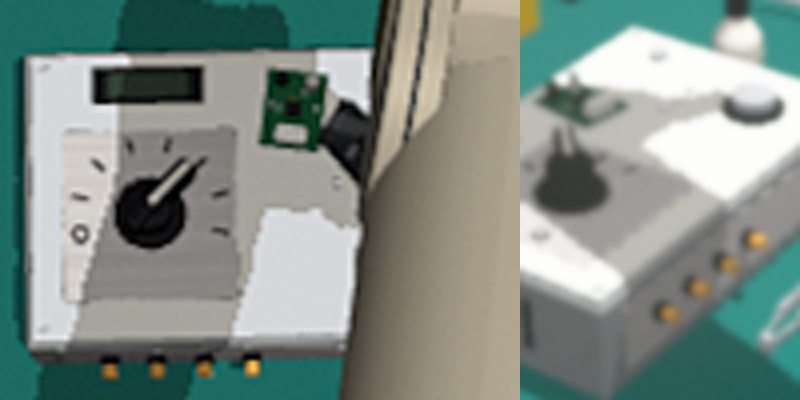

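The pointer is still on the fifth tick at (200,160), the key is back up at (752,100), and nothing has moved.

```bash
python3 -c "
from workcell import manip
print(manip.hand_in())"
```

```text
the job is handed in; nothing more can be done
None
```

The selector is on the fifth tick and never went past it; the start key was then pressed fully in once and came back up, and I handed the job in at about 22.5 s with the robot clear of everything.

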